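Gauge the template plate with radius leaves

ROBOT

A 6-joint arm with a two-finger parallel gripper is mounted at the origin on the work surface. World frame = base frame: x ahead of the robot, y to its left, z up, the work surface at z = 0. Lengths are in mm, angles in rad, forces in N, time in s.
With the tool pointing down it reaches from about 350 to 875 mm from the base axis. Payload 4.2 kg.
Tool frame: the origin (TCP) lies midway between the tips of the shut fingers; the grasp point (between the pads) lies 19 mm behind it; z points along the fingers, y is the line along which they close (so a half turn about z gives the same grasp; the last joint's range is limited). The gripper opens to 85 mm and grips with 20 to 120 N. Pads are 22 mm wide; open, the fingers measure 114 mm over their backs; the gripper's body (76 mm by 85 mm) begins 54 mm behind the grasp point. The pads swing forward as they close: fully open they stand 13 mm farther back than shut.
Start: joints at [1.42, 0.385, 0.008, 0, -1.194, -0.259], TCP at [248.983, 573.242, 231.312] pointing down, gripper open.
Joint ranges: [-3.14, 3.14], [-1.21, 2.06], [-1.07, 1.41], [-3.16, 2.05], [-2.99, -0.16], [-3.1, 3.1]. Speed limits (rad/s): [2.79, 2.79, 3.14, 3.14, 3.14, 3.14].

INTERFACE

Orientations are given as a unit quaternion [x, y, z, w].
In Python, from bench import read_state, get_image, job_done gives the robot as it stands.
- The arm moves only by the tool servo_tool, never from a script. Its arguments are lists of equal length, an entry for each row: "rotation": the turn, a rotation vector about the world's x, y, z scaled (see below), a list of three; "slide": the shift along the world's x, y, z scaled (see below), a list of three; "grip": the opening, from -1 (shut) to 1 (fully open). In form: {"rotation": [[rx, ry, rz], ...], "slide": [[tx, ty, tz], ...], "grip": [grip, ...]}. A call has 1 to 8 rows; each row is the pose to reach, as a shift and turn from the pose commanded when the call began, turning the shorter way round; what a row does not reach only later rows make up. The controller multiplies each number of a shift by 0.2 m and each number of a turn by 360 degrees. A row lasts 1/8 s, in which the tool goes at most 62.5 mm and 10.7 degrees, less where a joint would pass 70% of its speed; a pose out of reach is approached as far as the arm can. A call with a number of a shift or a turn outside -1 to 1 is refused whole. A call with a gripper value outside its range is refused whole. The fingers move at their own pace and stop on an object; the grip force is fixed at half the most. Time passes only in rows, so rows that repeat a pose let the fingers close. It gives the time, the measured TCP pose, the force, the opening and the grip force at its end, in the units of the state.
- read_state(): the state, without advancing time (a new reading comes with each control period).
- get_image(name): name is "scene" or "top"; returns a dict with "image" (420x560x3 uint8, red, green, blue), "depth" (420x560 float32, mm along the optical axis (not along the pixel's ray), 0 where there is no reading), "camera_matrix" (3x3 intrinsics, pixels), "rvec" (rotation vector, rad) and "tvec" (3), from world to camera coordinates, as OpenCV has them. Camera axes: x right, y down, z forward; pixel columns grow to the right and rows downward; lengths in mm; the calibration is good to about 2 mm. A picture is of the moment at which its call begins.
- job_done(): hands the job in; it is judged then, once.
The state is a dict: "clock": time; "joints": joint angles; "joint_vel": joint speeds; "joint_efforts": joint torques, N m; "position": TCP position; "ee_rot": TCP orientation; "contact_force": force on the tool from outside, world axes, zero at the start; "wrist_torque": the same for the moment, N m; "gripper_width": finger opening in mm; "grasp_force": force on a finger pad.
Only numpy, scipy, OpenCV 4.12 (cv2) and the standard library are available. Lean on these libraries where they do the work, as an engineer would, in place of code of your own. Each camera call takes 0.05 s, during which the arm holds its last target. There are 200 camera calls.

TASK

Check the aluminium template plate with the radius leaves: touch leaves to its rounded corner and to the hollow in its front edge, and leave lying flat on the table, nested snugly against each curve without gap or rock and pointing squarely into it, the one leaf that fits it. Leave the two leaves that do not fit lying flat on the table clear of the plate, and do not knock the other things about.

Things in the scene. Friction and masses are not known exactly. Their poses are not given: they have to be found in the camera images.
- plate: Fixed aluminium template plate, 160 by 160 by 12 mm thick, on the table; two steel weights 58 mm high at x +50, y +-35 mm. Origin: centre of underside; x runs from its front edge (nearer the robot, x -80) to the back. The corner at x -80, y +80 is rounded, radius 40; the others square. A hollow of radius 30.5 opens in the front edge at y -35, 17.6 mm deep, 55 mm wide.
- corner_center (a point): centre of the rounded corner's 40 mm arc, on the plate's underside, at x = -40, y = +40 mm of the plate; axes as the plate's. The arc spans 90 degrees, its middle lies in the direction (-1, +1) of the plate.
- hollow_center (a point): centre of the hollow's 30.5 mm arc, on table level, at x = -92.9, y = -35 mm of the plate (12.9 mm in front of the front edge); axes as the plate's.
- concave_40: Leaf with a concave working edge of radius 40.5 mm that fits the plate's rounded corner. Loose, about 150 g, aluminium, 10 mm thick, flat on the table; upright wooden grip 36 (x) by 14 mm (y), from 10 to 52 mm high. Origin: underside, below the grip's middle; x points out through the working edge, z up. Leaf runs back to x -28; 66 mm wide; mid edge at x 26, tips at x 35.
- concave_40_center (a point): centre of that leaf's arc, at x = 66.5 mm of the leaf (in the air in front of it), on its underside level; when the leaf is seated it coincides with corner_center.
- concave_18: Leaf with a small, deep concave working edge of radius 18.5 mm, too tight for the corner: it bridges it with a gap. Loose, about 150 g, aluminium, 10 mm thick, flat on the table; upright wooden grip 36 (x) by 14 mm (y), from 10 to 52 mm high. Origin: underside, below the grip's middle; x points out through the working edge, z up. Leaf runs back to x -28; 46 mm wide; mid edge at x 26, tips at x 35.
- convex_30: Leaf with a convex, round nose of radius 30 mm that fits the plate's hollow. Loose, about 150 g, aluminium, 10 mm thick, flat on the table; upright wooden grip 36 (x) by 14 mm (y), from 10 to 52 mm high. Origin: underside, below the grip's middle; x points out through the working edge, z up. Leaf runs back to x -28; 60 mm wide; nose reaches x = 36 mm.
- convex_30_center (a point): centre of that leaf's nose arc, at x = 6 mm of the leaf, on its underside; when seated it coincides with hollow_center.
- convex_14: Leaf with a narrow convex nose of radius 14 mm, too small for the hollow: it rocks there. Loose, about 150 g, aluminium, 10 mm thick, flat on the table; upright wooden grip 36 (x) by 14 mm (y), from 10 to 52 mm high. Origin: underside, below the grip's middle; x points out through the working edge, z up. Leaf runs back to x -28; 44 mm wide; nose 28 mm wide, reaches x = 36 mm.
- jar: blue jar 44 mm across, 55 mm high; bystander. Origin: centre of underside.
- ink_tin: small tin 46 mm across, 50 mm high; bystander. Origin: centre of underside.
- tape_roll: cardboard tape roll 68 mm across, 24 mm high, lying flat; bystander. Origin: centre of underside.
- ink_roller: hand ink roller, 90 mm wide black roller of 36 mm diameter with a wooden handle, about 160 mm long in all; bystander. Origin: on the table below the roller's middle; handle towards its -x.
- ink_scraper: ink scraper with a wide steel blade and wooden handle, 180 mm long along its x, lying flat; bystander. Origin: on its underside near mid-length.
Things that resemble listed ones, but are neither listed nor needed, are in the scene too. Leave any green or red look-alike of the concave_40 alone.

How it is judged:
By the outcome, as a careful person would: the job done as asked, in the order asked, and still so for the second after the job is handed in, with the robot touching nothing.
It also fails if it takes over 56 s, if anything falls off the work surface, if the arm or the gripper's body presses on something with over 40 N, if the wrist force passes 120 N, or if a joint passes its speed limit or range.

## Working session

There is one attempt and no reset: what is moved stays moved. The work goes in short steps, Python scripts to look and compute and a tool call to move; the robot and the scene stay as the last step left them, time stands still between calls to the robot, and variables do not carry over. Pictures are saved under pics/ and viewed, at most 10 in all, crops included, and the job is handed in when it is done.

Besides the shell and the picture viewer there is one more tool, called as name(argument=value, ...), one argument or row to a line, values as JSON. servo_tool: Moves the arm, as the interface text tells. Shifts and turns lie within -1 to 1; 1 stands for 0.2 m of shift or 360 degrees of turn. Its arguments: {"type":"object","properties":{"rotation":{"type":"array","items":{"type":"array","items":{"type":"number","minimum":-1,"maximum":1}}},"slide":{"type":"array","items":{"type":"array","items":{"type":"number","minimum":-1,"maximum":1}}},"grip":{"type":"array","items":{"type":"number"}}},"required":["rotation","slide","grip"]}

```bash
mkdir -p pics; cat > h.py <<'E'
import numpy as np, cv2
from bench import read_state, get_image, job_done
def grab(n):
    d=get_image(n); R,_=cv2.Rodrigues(np.array(d['rvec'],float)); d['R']=R; d['t']=np.array(d['tvec'],float).reshape(3); d['K']=np.array(d['camera_matrix'],float); return d
def ray(d,uv,z):
    uv=np.atleast_2d(uv).astype(float); p=np.c_[uv,np.ones(len(uv))]@np.linalg.inv(d['K']).T@d['R']
    c=-d['R'].T@d['t']; return c+p*((z-c[2])/p[:,2])[:,None]
def cloud(d):
    h,w=d['depth'].shape; u,v=np.meshgrid(np.arange(w),np.arange(h)); p=np.stack([u,v,np.ones_like(u)],-1)@np.linalg.inv(d['K']).T*d['depth'][...,None]
    return (p-d['t'])@d['R']
def save(d,n,s=1): cv2.imwrite('pics/'+n,cv2.resize(d['image'][...,::-1],None,fx=s,fy=s,interpolation=cv2.INTER_CUBIC))
E
python3 - <<'E'
from h import *
for n in('top','scene'):
    d=grab(n); save(d,n+'0.png',1.42); np.savez(n+'0.npz',**{k:d[k] for k in('image','depth','R','t','K')})
    print(n,-d['R'].T@d['t'],d['K'][0,0]); print(ray(d,[[0,0],[559,0],[0,419],[559,419]],0).round())
print(read_state())
E
```

```text
top [ 333.5436785     9.69220342 1116.15507493] 407.8139757249853
[[ 1364.   724.     0.]
 [ 1093. -1011.     0.]
 [  138.   740.     0.]
 [  -76.  -652.     0.]]
scene [1449.00717022  463.53128375  773.93080849] 463.81260628247287
[[ -717. -2929.     0.]
 [-2491.   554.     0.]
 [ 1302.  -171.     0.]
 [  851.   687.     0.]]
{'clock': 0.1, 'joints': array([ 1.41959750e+00,  3.85468457e-01,  6.76890854e-03, -4.51638262e-04,
       -1.19401286e+00, -2.58621248e-01]), 'joint_vel': array([ 0.00072246, -0.00159736,  0.00452757,  0.00136888, -0.00024333,
       -0.00218532]), 'joint_efforts': array([-5.52321635e-04, -3.93321097e+01,  1.88927668e+01,  4.19790924e+00,
       -2.59818698e-03,  2.27350810e-06]), 'position': array([248.78692127, 572.77693431, 230.33778588]), 'ee_rot': array([ 9.79061873e-01, -2.03560525e-01, -1.58163318e-04,  9.67929026e-04]), 'contact_force': array([ 0.65181443, -0.67380857, -0.26348071]), 'wrist_torque': array([ 0.00052302, -0.00144609, -0.01858821]), 'grasp_force': 0.0, 'gripper_width': 85.89598149136643}
```

View pics/top0.png

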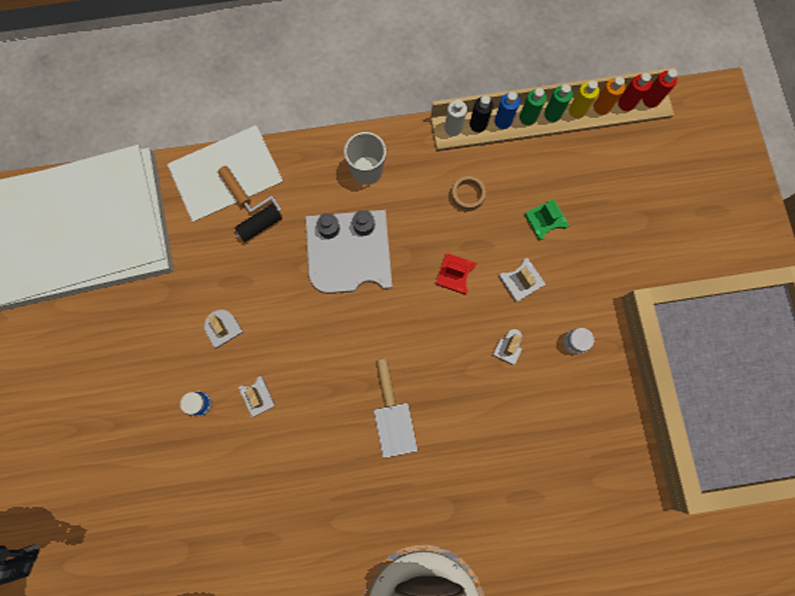

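View pics/scene0.png

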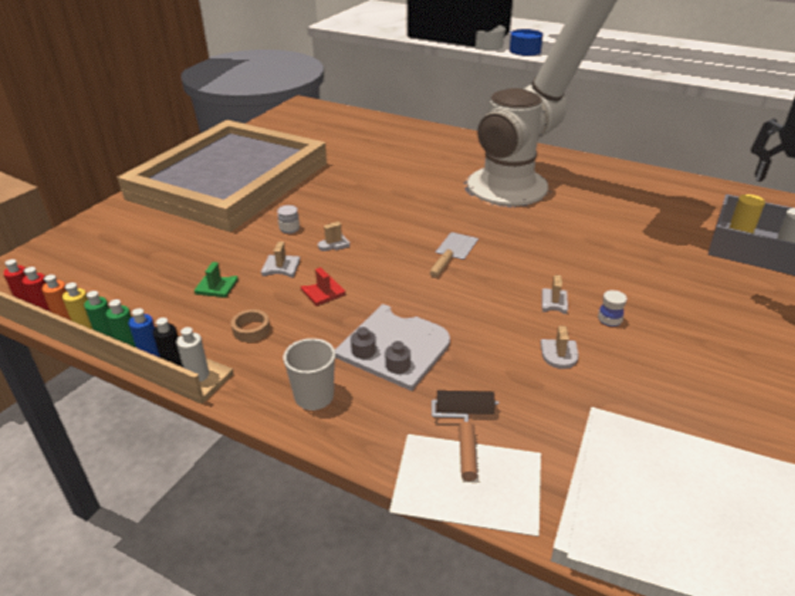

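The top view shows (1.42x pixels) the plate at (350,250), with the rounded corner lower left and the hollow lower right. The leaves are convex_30 (222,327), concave_18 (257,397), convex_14 (509,347) and concave_40 (523,279).

```bash
python3 - <<'E'
from h import *
d=dict(np.load('top0.npz')); s=dict(np.load('scene0.npz'))
P=cloud(d); Q=cloud(s)
hsv=cv2.cvtColor(d['image'],cv2.COLOR_RGB2HSV)
m=((hsv[...,1]<45)&(hsv[...,2]>110)).astype(np.uint8)
n,l,st,ce=cv2.connectedComponentsWithStats(m)
for nm,c in dict(plate=(350,270),v30=(222,327),c18=(257,397),v14=(509,347),c40=(523,279)).items():
    c=np.array(c)/1.42; w=ray(d,c,10)[0]
    # heights
    for k,C in(('top',P),('scene',Q)):
        r=np.hypot(C[...,0]-w[0],C[...,1]-w[1])
        if nm!='plate':
            g=C[(r<40)&(C[...,2]>30)&(C[...,2]<70)]; b=C[(r<40)&(C[...,2]>5)&(C[...,2]<15)]
            hi=g[g[:,2]>np.percentile(g[:,2],50)] if len(g) else g
            if len(g)>3:
                (cx,cy),sz,a=cv2.minAreaRect(hi[:,:2].astype(np.float32))
                print(nm,k,len(g),'grip z max',g[:,2].max().round(1),'rect',round(cx,1),round(cy,1),np.round(sz,1),round(a,1),'leafpts',len(b),b[:,2].mean().round(1) if len(b) else'')
y0,y1,x0,x1=140,300,130,400
im=cv2.resize(d['image'][140:215,210:285][...,::-1],None,fx=5,fy=5,interpolation=cv2.INTER_CUBIC)
def cr(u,v): u,v=int(u/1.42),int(v/1.42); return cv2.resize(d['image'][v-19:v+19,u-19:u+19][...,::-1],(190,190),interpolation=cv2.INTER_CUBIC)
sm=np.vstack([np.hstack([cr(222,327),cr(257,397)]),np.hstack([cr(509,347),cr(523,279)])])
cv2.imwrite('pics/crops.png',np.hstack([im,cv2.resize(sm,(375,375))]))
E
```

```text
v30 top 99 grip z max 56.2 rect 555.5 302.2 [35.4 12.9] 19.0 leafpts 356 10.7
v30 scene 114 grip z max 55.4 rect 557.1 304.3 [39.5 14. ] 25.0 leafpts 341 10.3
c18 top 103 grip z max 58.2 rect 411.8 249.0 [35.  12.9] 18.5 leafpts 277 11.0
c18 scene 81 grip z max 57.4 rect 414.9 250.8 [35.8 13.2] 18.0 leafpts 194 10.1
v14 top 92 grip z max 57.5 rect 434.0 -238.8 [13.1 34.8] 56.0 leafpts 220 10.9
v14 scene 100 grip z max 55.3 rect 438.4 -235.7 [16.1 39. ] 59.0 leafpts 113 10.3
c40 top 103 grip z max 57.8 rect 557.5 -290.2 [34.8 13.2] 19.8 leafpts 344 11.0
c40 scene 84 grip z max 56.5 rect 559.9 -286.4 [38.5 14.4] 16.1 leafpts 214 10.4
```

View pics/crops.png

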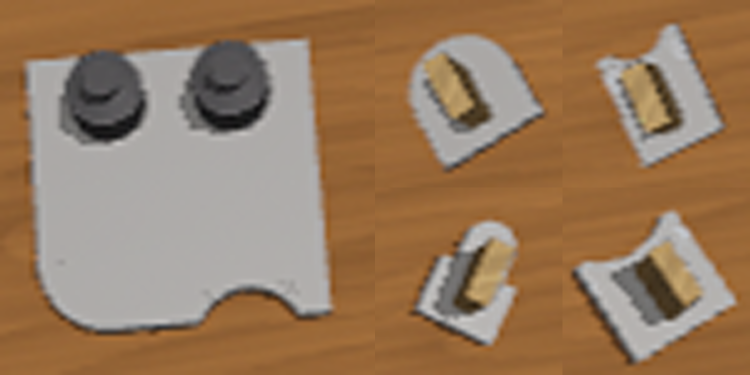

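The crops confirm which leaf is which. The noses and mouths of v30 and c40 point to image up-left, roughly yaw +20° in world. Next is the plate pose, plus leaf yaw from outline edges.

```bash
cat > plate.py <<'E'
from h import *
def contour(d,uv,z,win,smax=45,vmin=110):
    hsv=cv2.cvtColor(d['image'],cv2.COLOR_RGB2HSV); u,v=np.round(uv).astype(int)
    m=np.zeros(hsv.shape[:2],np.uint8); s=np.s_[max(v-win,0):v+win,max(u-win,0):u+win]
    m[s]=((hsv[...,1]<smax)&(hsv[...,2]>vmin))[s]
    c=max(cv2.findContours(m,cv2.RETR_EXTERNAL,cv2.CHAIN_APPROX_NONE)[0],key=cv2.contourArea)
    return ray(d,c[:,0].astype(float),z)[:,:2]
def fitplate(c):
    (cx,cy),sz,a=cv2.minAreaRect(c.astype(np.float32)); a=np.deg2rad((a+45)%90-45)
    ctr=np.array([cx,cy])
    for _ in range(4):
        ca,sa=np.cos(a),np.sin(a); L=(c-ctr)@np.array([[ca,-sa],[sa,ca]]); x,y=L.T; out={}
        sel=dict(left=(np.abs(y-80)<5)&(x>-30)&(x<70),right=(np.abs(y+80)<5)&(np.abs(x)<70),front=(np.abs(x+80)<5)&(y>0)&(y<32))
        for k,s in sel.items():
            p=L[s]; q=p if k=='front' else p[:,::-1]   # q[:,0] = offset, q[:,1] = along
            k1,k0=np.polyfit(q[:,1],q[:,0],1); out[k]=(k0+k1*0,k1,np.std(q[:,0]-k1*q[:,1]-k0),s.sum())
        da=-(out['left'][1]+out['right'][1])/2
        sh=np.array([out['front'][0]+out['front'][1]*16+80,(out['left'][0]+out['right'][0])/2])
        ctr=ctr+np.array([[ca,-sa],[sa,ca]])@sh; a+=da
    return ctr,a,{k:np.round(v,3) for k,v in out.items()}
def pts(ctr,a):
    R=np.array([[np.cos(a),-np.sin(a)],[np.sin(a),np.cos(a)]]); f=lambda x,y:(ctr+R@[x,y]).round(1)
    q=40+0; r=66.5/2**.5
    return dict(corner=f(-40,40),c40_goal=f(-40-r,40+r),hollow=f(-92.9,-35),v30_goal=f(-98.9,-35))
E
python3 - <<'E'
from plate import *
d=dict(np.load('top0.npz')); s=dict(np.load('scene0.npz'))
c=contour(d,(246,185),12,50); print(cv2.minAreaRect(c.astype(np.float32)))
ctr,a,o=fitplate(c); print('top',ctr,np.rad2deg(a),o,pts(ctr,a))
u=s['K']@(s['R']@np.r_[ctr,12.]+s['t']); u=u[:2]/u[2]; print(u)
c=contour(s,u,12,60)
try: ctr,a,o=fitplate(c); print('scene',ctr,np.rad2deg(a),o,pts(ctr,a))
except Exception as e: print(e,cv2.minAreaRect(c.astype(np.float32)))
for nm,p in dict(v30=(222,327),c40=(523,279),c18=(257,397)).items():
    c=contour(d,np.array(p)/1.42,10,24); r=cv2.minAreaRect(c.astype(np.float32)); print(nm,np.round(r[0],1),np.round(r[1],1),r[2])
E
```

```text
((669.8267822265625, 41.650455474853516), (160.8747100830078, 160.0123748779297), 86.02360534667969)
top [671.44314413  41.48985359] -2.256220054733133 {'left': array([ 7.9053e+01, -1.9000e-02,  8.7100e-01,  3.4000e+01]), 'right': array([-7.9032e+01, -1.5000e-02,  8.2700e-01,  4.8000e+01]), 'front': array([-8.0359e+01,  2.5000e-02,  8.0700e-01,  1.2000e+01])} {'corner': array([633.,  83.]), 'c40_goal': array([587.9, 131.9]), 'hollow': array([577.2,  10.2]), 'v30_goal': array([571.2,  10.4])}
[278.81414762 240.59962233]
expected non-empty vector for x ((723.8048095703125, 19.83624267578125), (202.25079345703125, 292.8838195800781), 66.97959899902344)
v30 [559.6 305.6] [62.5 60.5] 23.2502384185791
c40 [ 561.  -288.6] [63.1 66.8] 22.345396041870117
c18 [414.6 250.8] [62.8 46.8] 19.966630935668945
```

```bash
sed -i "s/da=-(out/da=(out/" plate.py; python3 - <<'E'
from plate import *
d=dict(np.load('top0.npz')); s=dict(np.load('scene0.npz'))
c=contour(d,(246,185),12,50)
ctr,a,o=fitplate(c); print('top',ctr,np.rad2deg(a),o,pts(ctr,a))
# hollow arc check
R=np.array([[np.cos(a),-np.sin(a)],[np.sin(a),np.cos(a)]]); L=(c-ctr)@R
for nm,sel in dict(hol=(np.hypot(L[:,0]+92.9,L[:,1]+35)<36)&(L[:,0]>-77),cor=(L[:,0]<-45)&(L[:,1]>45)).items():
    p=L[sel]; A=np.c_[2*p,np.ones(len(p))]; q=np.linalg.lstsq(A,(p**2).sum(1),rcond=None)[0]; print(nm,q[:2],(q[2]+q[:2]@q[:2])**.5)
Q=cloud(s); M=(Q[...,2]>7)&(Q[...,2]<17)&(np.hypot(Q[...,0]-ctr[0],Q[...,1]-ctr[1])<125)&(cv2.cvtColor(s['image'],cv2.COLOR_RGB2HSV)[...,1]<60)
cc=max(cv2.findContours(M.astype(np.uint8),0,1)[0],key=cv2.contourArea)[:,0].astype(float); w=ray(s,cc,12)[:,:2]
try: ct2,a2,o=fitplate(w); print('scene',ct2,np.rad2deg(a2),o,pts(ct2,a2))
except Exception as e: print(e,cv2.minAreaRect(w.astype(np.float32)))
E
```

```text
top [671.28396749  41.48903162] -4.0440061794436355 {'left': array([ 7.8998e+01, -1.0000e-03,  8.8900e-01,  3.4000e+01]), 'right': array([-7.8998e+01,  1.0000e-03,  8.1700e-01,  4.7000e+01]), 'front': array([-7.9976e+01, -2.0000e-03,  8.1200e-01,  1.1000e+01])} {'corner': array([634.2,  84.2]), 'c40_goal': array([590.6, 134.4]), 'hollow': array([576.1,  13.1]), 'v30_goal': array([570.2,  13.6])}
hol [-93.49517965 -35.8716083 ] 30.89669495420113
cor [-43.97535848  42.07581948] 35.800940076134225
scene [673.23715567  42.55080969] -3.8538983003533693 {'left': array([ 8.0007e+01, -2.0000e-03,  9.5800e-01,  2.7000e+01]), 'right': array([-8.0007e+01,  2.0000e-03,  1.3720e+00,  4.0000e+01]), 'front': array([-8.0363e+01,  2.3000e-02,  1.2300e+00,  1.0000e+01])} {'corner': array([636. ,  85.1]), 'c40_goal': array([592.3, 135.2]), 'hollow': array([578.2,  13.9]), 'v30_goal': array([572.2,  14.3])}
```

servo_tool(
  rotation=[
    [0, 0, 0.02],
    [0, 0, 0.045],
    [0, 0, 0.07],
    [0, 0, 0.09],
    [0, 0, 0.12],
    [0, 0, 0.12],
    [0, 0, 0.12],
    [0, 0, 0.12],
  ],
  slide=[
    [0.1, -0.25, 0],
    [0.2, -0.5, 0],
    [0.35, -0.75, 0],
    [0.5, -0.99, 0],
    [0.7, -1, 0],
    [0.75, -1, 0],
    [0.8, -1, 0],
    [0.8, -1, 0],
  ],
  grip=[0.3, 0.3, 0.3, 0.3, 0.3, 0.3, 0.3, 0.3],
)

```text
clock: 1.1
position: [408.9, 373.6, 230.9]
ee_rot: [0.985, 0.171, -0.0, 0.0]
contact_force: [0.5, -0.0, 0.6]
gripper_width: 55.8
grasp_force: 0.0
```

servo_tool(
  rotation=[
    [0, 0, 0],
    [0, 0, 0],
    [0, 0, 0],
    [0, 0, 0],
  ],
  slide=[
    [0.05, -0.25, 0],
    [0.1, -0.5, 0],
    [0.15, -0.75, 0],
    [0.2, -1, 0],
  ],
  grip=[0.3, 0.3, 0.3, 0.3],
)

```text
clock: 1.6
position: [448.4, 172.4, 231.5]
ee_rot: [0.985, 0.172, 0.0, -0.0]
contact_force: [0.3, -0.5, -0.3]
gripper_width: 55.5
grasp_force: 0.0
```

servo_tool(
  rotation=[
    [0, 0, 0],
    [0, 0, 0],
    [0, 0, 0],
    [0, 0, 0],
  ],
  slide=[
    [0.05, -0.25, 0],
    [0.1, -0.5, 0],
    [0.15, -0.75, 0],
    [0.2, -1, 0],
  ],
  grip=[0.3, 0.3, 0.3, 0.3],
)

```text
clock: 2.1
position: [488.8, -27.5, 231.6]
ee_rot: [0.985, 0.172, 0.0, -0.0]
contact_force: [1.0, 0.6, 1.3]
gripper_width: 55.2
grasp_force: 0.0
```

servo_tool(
  rotation=[
    [0, 0, 0],
    [0, 0, 0],
    [0, 0, 0],
    [0, 0, 0],
  ],
  slide=[
    [0.05, -0.25, 0],
    [0.1, -0.5, 0],
    [0.15, -0.75, 0],
    [0.2, -1, 0],
  ],
  grip=[0.3, 0.3, 0.3, 0.3],
)

```text
clock: 2.6
position: [529.2, -227.3, 231.4]
ee_rot: [0.985, 0.172, 0.0, -0.0]
contact_force: [0.5, 0.9, -0.8]
gripper_width: 55.4
grasp_force: 0.0
```

servo_tool(
  rotation=[
    [0, 0, 0],
    [0, 0, 0],
    [0, 0, 0],
    [0, 0, 0],
    [0, 0, 0],
    [0, 0, 0],
  ],
  slide=[
    [0.1, -0.2, 0],
    [0.14, -0.31, -0.2],
    [0.14, -0.31, -0.4],
    [0.14, -0.31, -0.55],
    [0.14, -0.31, -0.55],
    [0.14, -0.31, -0.55],
  ],
  grip=[0.3, 0.3, 0.3, 0.3, 0.3, 0.3],
)

```text
clock: 3.35
position: [558.1, -288.5, 122.8]
ee_rot: [0.985, 0.172, 0.001, 0.001]
contact_force: [-0.0, -0.3, 1.0]
gripper_width: 55.5
grasp_force: 0.0
```

```bash
python3 - <<'E'
from h import *
a=grab('scene');b=grab('top')
def cr(d):
    u=d['K']@(d['R']@np.array([560,-288,40.])+d['t']);u,v=(u[:2]/u[2]).astype(int);print(u,v);v=max(v,50);u=min(u,509)
    return cv2.resize(d['image'][v-50:v+50,max(u-50,0):max(u-50,0)+100][...,::-1],(400,400),interpolation=cv2.INTER_CUBIC)
cv2.imwrite('pics/g1.png',np.hstack([cr(a),cr(b)])); s=read_state();print(s['position'],s['joints'])
E
```

```text
196 176
369 194
[ 558.27365512 -288.68560244  123.44440014] [-2.19976015e-01  4.79026405e-01 -1.28657850e-01  4.52438717e-04
 -9.59366066e-01  2.13552355e+00]
```

View pics/g1.png

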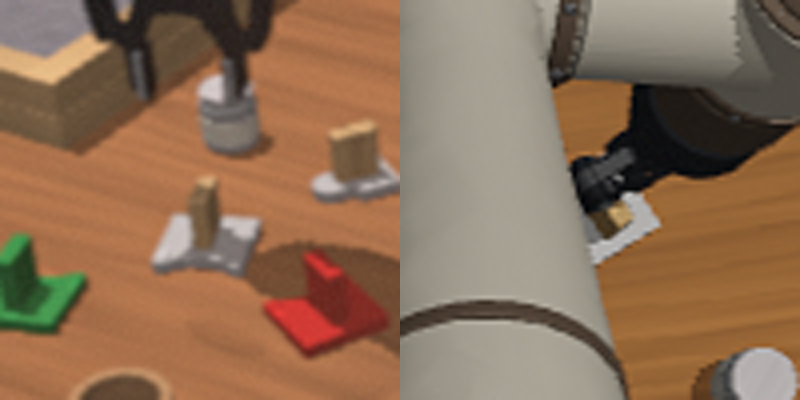

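Looks aligned: the fingers straddle the grip of concave_40 (scene crop (205,210)). Descend, grip and lift.

servo_tool(
  rotation=[
    [0, 0, 0],
    [0, 0, 0],
    [0, 0, 0],
    [0, 0, 0],
    [0, 0, 0],
    [0, 0, 0],
    [0, 0, 0],
    [0, 0, 0],
  ],
  slide=[
    [0, 0, -0.2],
    [0, 0, -0.4],
    [0, 0, -0.52],
    [0, 0, -0.52],
    [0, 0, -0.52],
    [0, 0, -0.52],
    [0, 0, -0.52],
    [0, 0, -0.52],
  ],
  grip=[0.3, 0.3, 0.3, 0.3, -1, -1, -1, -1],
)

```text
clock: 4.45
position: [558.3, -289.2, 19.3]
ee_rot: [0.985, 0.172, 0.002, 0.001]
contact_force: [-0.5, -0.0, 6.5]
gripper_width: 13.2
grasp_force: 59.3
```

servo_tool(
  rotation=[
    [0, 0, 0],
    [0, 0, 0],
    [0, 0, 0],
    [0, 0, 0],
  ],
  slide=[
    [0, 0, 0],
    [0, 0, 0.02],
    [0, 0, 0.2],
    [0, 0, 0.4],
  ],
  grip=[-1, -1, -1, -1],
)

```text
clock: 4.95
position: [555.7, -288.3, 96.8]
ee_rot: [0.985, 0.171, -0.002, -0.001]
contact_force: [1.1, -0.4, -1.9]
gripper_width: 12.9
grasp_force: 58.2
```

```bash
python3 - <<'E'
from h import *
s=read_state();print(s['position'],s['gripper_width'],s['grasp_force'],s['contact_force'],s['joints'].round(2))
a=grab('scene'); u=a['K']@(a['R']@np.array([558,-288,100.])+a['t']);u,v=(u[:2]/u[2]).astype(int)
cv2.imwrite('pics/g2.png',cv2.resize(a['image'][v-50:v+50,u-50:u+50][...,::-1],(400,400)))
E
```

```text
[ 555.71365159 -288.34127067   96.77740135] 12.934006619183 58.18496882915497 [ 1.0736258  -0.41016762 -1.86113804] [-0.22  0.51 -0.16 -0.   -0.91  2.14]
```

View pics/g2.png

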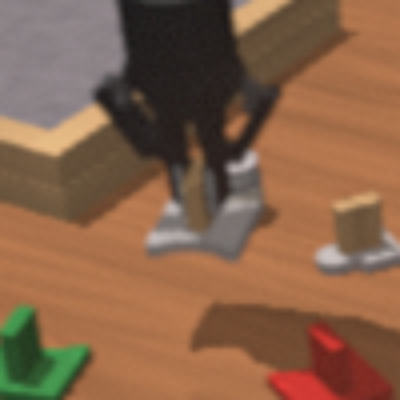

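servo_tool(
  rotation=[
    [0, 0, -0.02],
    [0, 0, -0.04],
    [0, 0, -0.06],
    [0, 0, -0.08],
    [0, 0, -0.1],
  ],
  slide=[
    [0, 0.15, 0],
    [0, 0.35, 0],
    [0, 0.6, 0],
    [0, 0.8, 0],
    [0, 1, 0],
  ],
  grip=[-1, -1, -1, -1, -1],
)

```text
clock: 5.62
position: [556.2, -87.4, 96.8]
ee_rot: [0.99, -0.144, -0.001, -0.0]
contact_force: [0.4, 0.1, -1.9]
gripper_width: 13.2
grasp_force: 58.6
```

servo_tool(
  rotation=[
    [0, 0, -0.02],
    [0, 0, -0.04],
    [0, 0, -0.06],
    [0, 0, -0.08],
    [0, 0, -0.091],
  ],
  slide=[
    [0, 0.2, 0],
    [0, 0.4, 0],
    [0, 0.6, 0],
    [0.04, 0.8, 0],
    [0.07, 1, 0],
  ],
  grip=[-1, -1, -1, -1, -1],
)

```text
clock: 6.25
position: [570.5, 112.4, 96.8]
ee_rot: [0.909, -0.416, -0.0, 0.0]
contact_force: [0.3, -0.1, -2.0]
gripper_width: 13.0
grasp_force: 58.6
```

servo_tool(
  rotation=[
    [0, 0, 0],
    [0, 0, 0],
    [0, 0, 0],
    [0, 0, 0],
    [0, 0, 0],
    [0, 0, 0],
    [0, 0, 0],
  ],
  slide=[
    [0, 0.15, 0],
    [0, 0.23, 0],
    [0, 0.23, -0.1],
    [0, 0.23, -0.22],
    [0, 0.23, -0.33],
    [0, 0.23, -0.33],
    [0, 0.23, -0.33],
  ],
  grip=[-1, -1, -1, -1, -1, -1, -1],
)

```text
clock: 7.12
position: [571.5, 157.1, 32.0]
ee_rot: [0.91, -0.415, 0.0, -0.0]
contact_force: [0.4, 0.1, -1.7]
gripper_width: 13.2
grasp_force: 58.4
```

```bash
python3 - <<'E'
from h import *
s=read_state();print(s['position'],s['ee_rot'],s['joints'].round(2))
a=grab('scene');b=grab('top')
def cr(d):
    u=d['K']@(d['R']@np.array([600,100,20.])+d['t']);u,v=(u[:2]/u[2]).astype(int);print(u,v)
    return cv2.resize(d['image'][v-40:v+40,u-40:u+40][...,::-1],(400,400),interpolation=cv2.INTER_CUBIC)
cv2.imwrite('pics/g3.png',np.hstack([cr(a),cr(b)]))
E
```

```text
[571.48527253 157.08780308  32.00761468] [ 9.09794589e-01 -4.15058533e-01  3.74449349e-04 -2.82940533e-04] [ 0.54  0.54 -0.3   0.   -0.72  0.17]
312 228
227 202
```

View pics/g3.png

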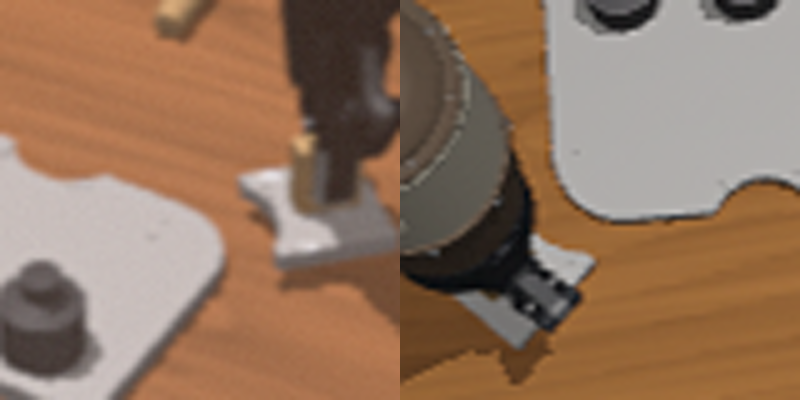

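Leaf held flat, mouth facing the rounded corner (scene crop (260,220); top crop corner (580,190)). Lower and close in.

servo_tool(
  rotation=[
    [0, 0, 0],
    [0, 0, 0],
    [0, 0, 0],
    [0, 0, 0],
    [0, 0, 0],
    [0, 0, 0],
    [0, 0, 0],
    [0, 0, 0],
  ],
  slide=[
    [0, 0, -0.03],
    [0, 0, -0.055],
    [0.016, -0.019, -0.055],
    [0.033, -0.038, -0.055],
    [0.049, -0.057, -0.055],
    [0.059, -0.068, -0.055],
    [0.066, -0.076, -0.055],
    [0.066, -0.076, -0.055],
  ],
  grip=[-1, -1, -1, -1, -1, -1, -1, -1],
)

```text
clock: 8.22
position: [584.3, 141.9, 20.3]
ee_rot: [0.91, -0.415, 0.0, -0.0]
contact_force: [0.8, -0.1, -1.3]
gripper_width: 13.8
grasp_force: 58.6
```

```bash
cat > g4.py <<'E'
import sys
from h import *
a=grab('scene');b=grab('top')
x,y,n=float(sys.argv[1]),float(sys.argv[2]),sys.argv[3]
def cr(d):
    u=d['K']@(d['R']@np.array([x,y,12.])+d['t']);u,v=(u[:2]/u[2]).astype(int)
    return cv2.resize(d['image'][v-28:v+28,u-28:u+28][...,::-1],(400,400),interpolation=cv2.INTER_CUBIC)
cv2.imwrite('pics/'+n,np.hstack([cr(a),cr(b)]))
E
python3 g4.py 600 120 g4.png
```

```text
(no output)
```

View pics/g4.png

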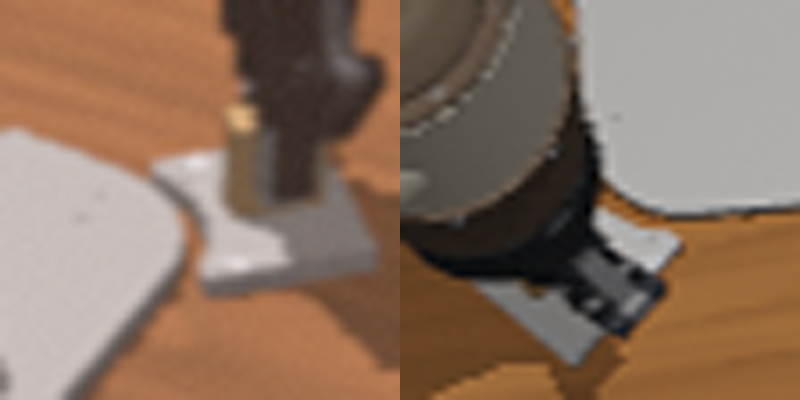

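The gap is a few mm (scene crop, arc at (190,230)). I'll creep in on force.

servo_tool(
  rotation=[
    [0, 0, 0],
    [0, 0, 0],
    [0, 0, 0],
  ],
  slide=[
    [0.007, -0.0075, -0.002],
    [0.013, -0.015, -0.003],
    [0.013, -0.015, -0.003],
  ],
  grip=[-1, -1, -1],
)

```text
clock: 8.7
position: [586.9, 138.9, 19.7]
ee_rot: [0.91, -0.415, 0.0, -0.0]
contact_force: [-0.4, 1.1, -2.7]
gripper_width: 13.4
grasp_force: 58.6
```

servo_tool(
  rotation=[
    [0, 0, 0],
    [0, 0, 0],
  ],
  slide=[
    [0.005, -0.0055, 0],
    [0.005, -0.0055, 0],
  ],
  grip=[-1, -1],
)

```text
clock: 8.95
position: [587.9, 137.9, 19.7]
ee_rot: [0.91, -0.415, 0.0, 0.0]
contact_force: [0.8, -1.4, -2.3]
gripper_width: 13.2
grasp_force: 58.6
```

servo_tool(
  rotation=[
    [0, 0, 0],
    [0, 0, 0],
  ],
  slide=[
    [0.005, -0.0055, 0],
    [0.005, -0.0055, 0],
  ],
  grip=[-1, -1],
)

```text
clock: 9.2
position: [588.9, 136.8, 19.7]
ee_rot: [0.91, -0.415, 0.0, -0.0]
contact_force: [0.0, -0.9, -1.7]
gripper_width: 13.0
grasp_force: 58.6
```

servo_tool(
  rotation=[
    [0, 0, 0],
    [0, 0, 0],
  ],
  slide=[
    [0.004, -0.0045, 0],
    [0.004, -0.0045, 0],
  ],
  grip=[-1, -1],
)

```text
clock: 9.45
position: [589.6, 135.9, 19.7]
ee_rot: [0.91, -0.415, 0.0, -0.0]
contact_force: [-0.4, 0.0, -1.6]
gripper_width: 13.6
grasp_force: 58.6
```

servo_tool(
  rotation=[
    [0, 0, 0],
    [0, 0, 0],
  ],
  slide=[
    [0.004, -0.0045, 0],
    [0.004, -0.0045, 0],
  ],
  grip=[-1, -1],
)

```text
clock: 9.7
position: [590.0, 135.1, 19.6]
ee_rot: [0.91, -0.415, -0.0, 0.0]
contact_force: [-1.9, 1.8, -1.6]
gripper_width: 13.4
grasp_force: 58.5
```

servo_tool(
  rotation=[
    [0, 0, 0],
    [0, 0, 0],
  ],
  slide=[
    [0.003, -0.0035, 0],
    [0.003, -0.0035, 0],
  ],
  grip=[-1, -1],
)

```text
clock: 9.95
position: [590.1, 134.9, 19.6]
ee_rot: [0.91, -0.415, -0.001, 0.0]
contact_force: [-3.9, 4.4, -0.7]
gripper_width: 13.5
grasp_force: 58.6
```

servo_tool(
  rotation=[
    [0, 0, 0],
    [0, 0, 0],
  ],
  slide=[
    [0.003, -0.0035, 0],
    [0.003, -0.0035, 0],
  ],
  grip=[-1, -1],
)

```text
clock: 10.2
position: [590.5, 134.6, 19.7]
ee_rot: [0.91, -0.415, -0.001, 0.0]
contact_force: [-4.9, 4.6, 0.2]
gripper_width: 13.1
grasp_force: 58.8
```

```bash
python3 g4.py 600 120 g5.png; python3 -c "
from h import *
for _ in range(4):
  s=read_state();print(s['position'].round(2),s['contact_force'].round(1),s['wrist_torque'].round(2));get_image('top')"
```

```text
[590.46 134.59  19.7 ] [-5.9  5.8 -0.3] [ 1.57  1.48 -0.12]
[590.45 134.57  19.71] [-4.9  5.   0.7] [ 1.51  1.45 -0.14]
[590.47 134.55  19.72] [-5.6  4.6  0.6] [ 1.55  1.47 -0.16]
[590.47 134.55  19.69] [-4.8  6.2  0.1] [ 1.58  1.51 -0.18]
```

View pics/g5.png

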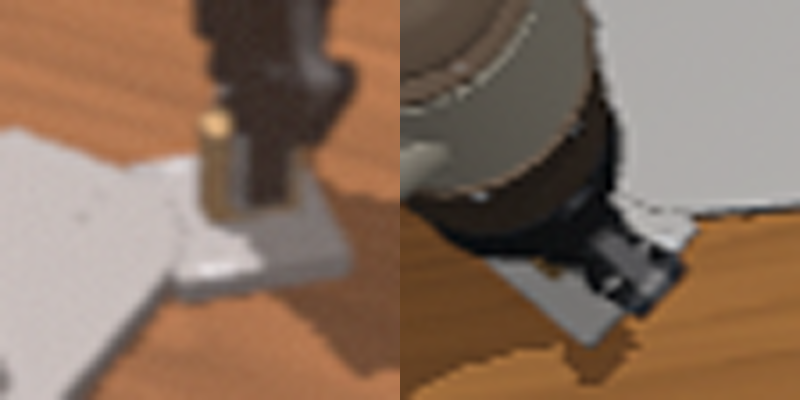

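Seated: about 7.5 N straight along the corner diagonal, tiny torque, and no gap visible in the scene crop (170,220). Set down, release and retreat.

servo_tool(
  rotation=[
    [0, 0, 0],
    [0, 0, 0],
    [0, 0, 0],
    [0, 0, 0],
    [0, 0, 0],
  ],
  slide=[
    [0, 0, -0.003],
    [0, 0, -0.003],
    [0, 0, -0.003],
    [0, 0, -0.003],
    [0, 0, -0.003],
  ],
  grip=[-1, -1, -0.6, -0.1, -0.1],
)

```text
clock: 11.12
position: [592.0, 133.4, 19.3]
ee_rot: [0.91, -0.415, 0.0, -0.0]
contact_force: [-0.4, 0.3, 0.0]
gripper_width: 38.6
grasp_force: 0.0
```

servo_tool(
  rotation=[
    [0, 0, 0],
    [0, 0, 0],
    [0, 0, 0],
    [0, 0, 0],
    [0, 0, 0.03],
    [0, 0, 0.06],
    [0, 0, 0.09],
    [0, 0, 0.12],
  ],
  slide=[
    [0, 0, 0.05],
    [0, 0, 0.2],
    [0, 0, 0.45],
    [0, 0, 0.6],
    [-0.05, 0.2, 0.6],
    [-0.1, 0.4, 0.6],
    [-0.15, 0.6, 0.6],
    [-0.17, 0.84, 0.6],
  ],
  grip=[-0.1, 0.1, 0.3, 0.3, 0.3, 0.3, 0.3, 0.3],
)

```text
clock: 12.12
position: [557.3, 302.5, 140.3]
ee_rot: [0.999, -0.05, 0.0, -0.0]
contact_force: [1.0, 0.3, 0.2]
gripper_width: 55.7
grasp_force: 0.0
```

```bash
python3 g4.py 600 120 g6.png; python3 - <<'E'
from plate import *
s=read_state(); print(s['position'],s['ee_rot'])
b=grab('top'); C=cloud(b); S=grab('scene'); D=cloud(S)
for nm,w in dict(c40=(590.5,134.5),v30=(556,303)).items():
  for X in(C,D):
    g=X[(np.hypot(X[...,0]-w[0],X[...,1]-w[1])<32)&(X[...,2]>42)&(X[...,2]<60)]
    if len(g)>3: r=cv2.minAreaRect(g[:,:2].astype(np.float32)); print(nm,len(g),np.round(r[0],1),np.round(r[1],1),r[2])
E
```

```text
[557.55126028 305.7567606  139.88966823] [ 9.98764040e-01 -4.96830398e-02  1.08638185e-03 -8.98533866e-04]
c40 80 [589.  132.8] [14.8 34.9] 42.513187408447266
c40 89 [592.7 134.5] [15.6 36.1] 43.33304214477539
v30 69 [553.9 301.8] [33.1 14.5] 22.703411102294922
v30 81 [559.2 304.9] [38.1 13.7] 23.19207763671875
```

View pics/g6.png

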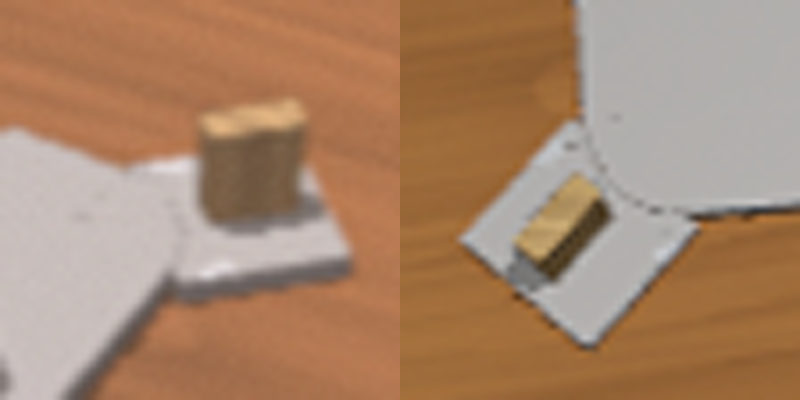

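Nested cleanly: the arc seam is closed in the top crop around (610,180). Now pick convex_30.

servo_tool(
  rotation=[
    [0, 0, 0.025],
    [0, 0, 0.05],
    [0, 0, 0.079],
    [0, 0, 0.079],
    [0, 0, 0.079],
  ],
  slide=[
    [-0.005, 0, 0],
    [-0.005, 0, -0.1],
    [-0.005, 0, -0.2],
    [-0.005, 0, -0.35],
    [-0.005, 0, -0.35],
  ],
  grip=[0.3, 0.3, 0.3, 0.3, 0.3],
)

```text
clock: 12.95
position: [555.4, 299.1, 67.1]
ee_rot: [0.981, 0.193, -0.003, 0.001]
contact_force: [0.1, 0.5, 0.1]
gripper_width: 55.6
grasp_force: 0.0
```

servo_tool(
  rotation=[
    [0, 0, 0],
    [0, 0, 0],
    [0, 0, 0],
    [0, 0, 0],
    [0, 0, 0],
    [0, 0, 0],
    [0, 0, 0],
    [0, 0, 0],
  ],
  slide=[
    [0, 0, -0.12],
    [0, 0, -0.25],
    [0, 0, -0.25],
    [0, 0, -0.25],
    [0, 0, -0.25],
    [0, 0, -0.25],
    [0, 0, -0.25],
    [0, 0, -0.25],
  ],
  grip=[0.3, 0.3, 0.3, -1, -1, -1, -1, -1],
)

```text
clock: 13.95
position: [557.5, 302.5, 21.0]
ee_rot: [0.981, 0.194, 0.001, -0.001]
contact_force: [-1.5, 0.8, 6.6]
gripper_width: 13.3
grasp_force: 59.6
```

servo_tool(
  rotation=[
    [0, 0, 0],
    [0, 0, 0],
    [0, 0, 0],
    [0, 0, 0],
  ],
  slide=[
    [0, 0, 0.02],
    [0, 0, 0.2],
    [0, 0, 0.4],
    [0, 0, 0.4],
  ],
  grip=[-1, -1, -1, -1],
)

```text
clock: 14.45
position: [558.2, 302.8, 102.6]
ee_rot: [0.981, 0.194, 0.003, -0.002]
contact_force: [-0.3, 0.5, -1.5]
gripper_width: 12.9
grasp_force: 58.7
```

servo_tool(
  rotation=[
    [0, 0, -0.02],
    [0, 0, -0.04],
    [0, 0, -0.06],
    [0, 0, -0.073],
    [0, 0, -0.073],
  ],
  slide=[
    [-0.01, -0.2, 0],
    [-0.03, -0.4, 0],
    [-0.05, -0.6, 0],
    [-0.08, -0.8, 0],
    [-0.1, -1, 0],
  ],
  grip=[-1, -1, -1, -1, -1],
)

```text
clock: 15.08
position: [535.0, 99.9, 97.7]
ee_rot: [0.999, -0.035, -0.002, 0.001]
contact_force: [-0.1, -0.8, -1.2]
gripper_width: 13.3
grasp_force: 58.7
```

servo_tool(
  rotation=[
    [0, 0, 0],
    [0, 0, 0],
    [0, 0, 0],
    [0, 0, 0],
    [0, 0, 0],
    [0, 0, 0],
    [0, 0, 0],
    [0, 0, 0],
  ],
  slide=[
    [0, -0.2, 0],
    [0, -0.35, 0],
    [0, -0.43, -0.1],
    [0, -0.43, -0.2],
    [0, -0.43, -0.3],
    [0, -0.43, -0.37],
    [0, -0.43, -0.37],
    [0, -0.43, -0.37],
  ],
  grip=[-1, -1, -1, -1, -1, -1, -1, -1],
)

```text
clock: 16.08
position: [536.9, 15.8, 25.5]
ee_rot: [0.999, -0.034, 0.0, -0.0]
contact_force: [0.7, 0.0, -0.9]
gripper_width: 13.2
grasp_force: 58.8
```

```bash
python3 -c "
from h import *
s=read_state();print(s['position'].round(2),s['ee_rot'],s['contact_force'].round(1))"; python3 g4.py 575 13 g7.png
```

```text
[536.94  15.8   25.45] [ 9.99425103e-01 -3.39021162e-02  3.29678984e-04 -3.77800394e-05] [ 0.7  0.  -0.9]
```

View pics/g7.png

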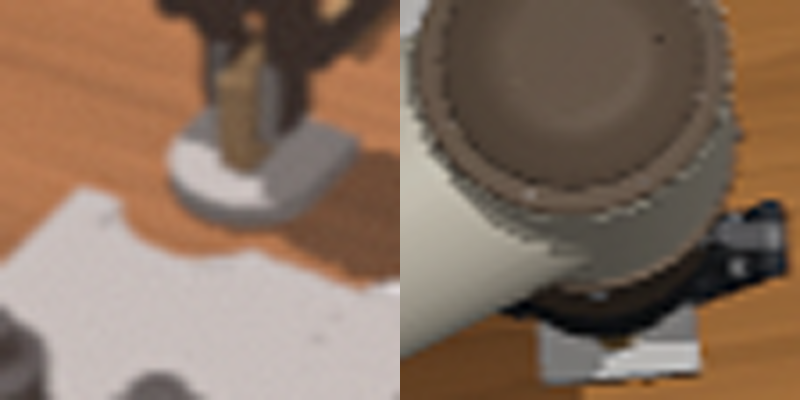

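The nose (scene crop (215,200)) faces the hollow (180,245), squarely aligned. Lower and creep in.

servo_tool(
  rotation=[
    [0, 0, 0],
    [0, 0, 0],
    [0, 0, 0],
    [0, 0, 0],
    [0, 0, 0],
    [0, 0, 0],
    [0, 0, 0],
  ],
  slide=[
    [0, 0, -0.01],
    [0, 0, -0.02],
    [0.03, -0.002, -0.02],
    [0.06, -0.004, -0.02],
    [0.09, -0.006, -0.02],
    [0.12, -0.007, -0.02],
    [0.12, -0.007, -0.02],
  ],
  grip=[-1, -1, -1, -1, -1, -1, -1],
)

```text
clock: 17.05
position: [561.3, 14.3, 21.0]
ee_rot: [0.999, -0.034, 0.0, -0.0]
contact_force: [0.2, 0.7, -0.7]
gripper_width: 13.3
grasp_force: 58.9
```

servo_tool(
  rotation=[
    [0, 0, 0],
    [0, 0, 0],
    [0, 0, 0],
  ],
  slide=[
    [0.01, -0.0007, 0],
    [0.02, -0.0014, 0],
    [0.02, -0.0014, 0],
  ],
  grip=[-1, -1, -1],
)

```text
clock: 17.42
position: [564.8, 14.0, 21.1]
ee_rot: [0.999, -0.034, 0.0, -0.0]
contact_force: [0.6, 0.5, -1.9]
gripper_width: 13.1
grasp_force: 58.9
```

servo_tool(
  rotation=[
    [0, 0, 0],
    [0, 0, 0],
  ],
  slide=[
    [0.0075, -0.0005, 0],
    [0.0075, -0.0005, 0],
  ],
  grip=[-1, -1],
)

```text
clock: 17.68
position: [566.3, 13.9, 21.1]
ee_rot: [0.999, -0.034, 0.0, -0.0]
contact_force: [-0.6, 0.5, -0.8]
gripper_width: 13.2
grasp_force: 58.9
```

servo_tool(
  rotation=[
    [0, 0, 0],
    [0, 0, 0],
  ],
  slide=[
    [0.0075, -0.0005, 0],
    [0.0075, -0.0005, 0],
  ],
  grip=[-1, -1],
)

```text
clock: 17.92
position: [567.8, 13.8, 21.1]
ee_rot: [0.999, -0.034, 0.0, -0.0]
contact_force: [0.1, -0.5, -1.7]
gripper_width: 13.1
grasp_force: 58.9
```

servo_tool(
  rotation=[
    [0, 0, 0],
    [0, 0, 0],
  ],
  slide=[
    [0.005, -0.0003, 0],
    [0.005, -0.0003, 0],
  ],
  grip=[-1, -1],
)

```text
clock: 18.18
position: [568.7, 13.7, 21.1]
ee_rot: [0.999, -0.034, 0.0, -0.0]
contact_force: [-0.6, 0.8, -1.6]
gripper_width: 13.3
grasp_force: 58.9
```

servo_tool(
  rotation=[
    [0, 0, 0],
    [0, 0, 0],
  ],
  slide=[
    [0.005, -0.0003, 0],
    [0.005, -0.0003, 0],
  ],
  grip=[-1, -1],
)

```text
clock: 18.42
position: [569.7, 13.7, 21.1]
ee_rot: [0.999, -0.034, 0.0, -0.0]
contact_force: [-0.5, 0.0, -1.2]
gripper_width: 13.2
grasp_force: 58.9
```

servo_tool(
  rotation=[
    [0, 0, 0],
    [0, 0, 0],
  ],
  slide=[
    [0.005, -0.0003, 0],
    [0.005, -0.0003, 0],
  ],
  grip=[-1, -1],
)

```text
clock: 18.68
position: [570.3, 13.5, 21.1]
ee_rot: [0.999, -0.034, -0.0, 0.0]
contact_force: [-0.5, -0.1, -0.3]
gripper_width: 13.0
grasp_force: 59.0
```

servo_tool(
  rotation=[
    [0, 0, 0],
    [0, 0, 0],
  ],
  slide=[
    [0.005, -0.0003, 0],
    [0.005, -0.0003, 0],
  ],
  grip=[-1, -1],
)

```text
clock: 18.92
position: [570.3, 13.5, 21.1]
ee_rot: [0.999, -0.034, -0.001, 0.0]
contact_force: [-4.0, 1.4, 3.4]
gripper_width: 12.8
grasp_force: 59.5
```

servo_tool(
  rotation=[
    [0, 0, 0],
    [0, 0, 0],
  ],
  slide=[
    [0.004, -0.0003, 0],
    [0.004, -0.0003, 0],
  ],
  grip=[-1, -1],
)

```text
clock: 19.18
position: [570.4, 13.4, 21.1]
ee_rot: [0.999, -0.034, -0.002, 0.0]
contact_force: [-7.4, 2.1, 5.6]
gripper_width: 13.0
grasp_force: 59.8
```

Contact at about 7 N along the axis, with a slight sideways bias of +y. Ease that, set down and release.

servo_tool(
  rotation=[
    [0, 0, 0],
    [0, 0, 0],
    [0, 0, 0],
  ],
  slide=[
    [-0.003, 0.002, 0],
    [-0.003, 0.002, -0.003],
    [0, 0.002, -0.003],
  ],
  grip=[-1, -1, -1],
)

```text
clock: 19.55
position: [570.4, 13.4, 21.1]
ee_rot: [0.999, -0.034, -0.002, 0.001]
contact_force: [-9.6, 1.5, 10.1]
gripper_width: 13.3
grasp_force: 60.5
```

servo_tool(
  rotation=[
    [0, 0, 0],
    [0, 0, 0],
    [0, 0, 0],
    [0, 0, 0],
  ],
  slide=[
    [0, 0, 0],
    [0, 0, 0],
    [0, 0, 0],
    [0, 0, 0],
  ],
  grip=[-1, -0.6, -0.1, -0.1],
)

```text
clock: 20.05
position: [573.1, 13.9, 20.5]
ee_rot: [0.999, -0.034, 0.001, -0.0]
contact_force: [0.7, 0.0, -0.7]
gripper_width: 38.3
grasp_force: 0.0
```

servo_tool(
  rotation=[
    [0, 0, 0],
    [0, 0, 0],
    [0, 0, 0],
    [0, 0, 0],
    [0, 0, 0],
    [0, 0, 0],
    [0, 0, 0],
    [0, 0, 0],
  ],
  slide=[
    [0, 0, 0.05],
    [0, 0, 0.2],
    [0, 0, 0.45],
    [0, 0, 0.7],
    [-0.2, 0.25, 0.8],
    [-0.4, 0.5, 0.8],
    [-0.5, 0.75, 0.8],
    [-0.6, 1, 0.8],
  ],
  grip=[-0.1, 0.1, 0.3, 0.3, 0.3, 0.3, 0.3, 0.3],
)

```text
clock: 21.05
position: [451.5, 215.5, 181.8]
ee_rot: [0.999, -0.034, 0.001, -0.001]
contact_force: [0.2, 0.2, 0.4]
gripper_width: 55.4
grasp_force: 0.0
```

servo_tool(
  rotation=[
    [0, 0, 0],
    [0, 0, 0],
    [0, 0, 0],
    [0, 0, 0],
    [0, 0, 0],
  ],
  slide=[
    [-0.05, 0.25, 0],
    [-0.15, 0.5, 0],
    [-0.25, 0.75, 0],
    [-0.35, 1, 0],
    [-0.35, 1, 0],
  ],
  grip=[0.3, 0.3, 0.3, 0.3, 0.3],
)

```text
clock: 21.68
position: [381.3, 417.1, 181.0]
ee_rot: [0.999, -0.032, 0.0, -0.001]
contact_force: [0.0, -1.4, -0.1]
gripper_width: 55.4
grasp_force: 0.0
```

```bash
python3 - <<'E'
from plate import *
b=grab('top'); S=grab('scene'); C=cloud(b); D=cloud(S); print(read_state()['position'])
hsv=cv2.cvtColor(b['image'],cv2.COLOR_RGB2HSV); m=((hsv[...,1]<45)&(hsv[...,2]>110))
R=np.array([[np.cos(a),-np.sin(a)],[np.sin(a),np.cos(a)]]) if (a:=np.deg2rad(-4)) else 0
ctr=np.array([671.28,41.49])
for nm,w,yaw in(('c40',(590.5,134.5),-49),('v30',(570.5,13.5),-4)):
  for k,X in(('top',C),('scene',D)):
    r=np.hypot(X[...,0]-w[0],X[...,1]-w[1]); g=X[(r<32)&(X[...,2]>42)&(X[...,2]<60)]; rc=cv2.minAreaRect(g[:,:2].astype(np.float32))
    f=X[(r<45)&(X[...,2]>5)&(X[...,2]<15)]; 
    cf=np.linalg.lstsq(np.c_[f[:,:2]-w,np.ones(len(f))],f[:,2],rcond=None)[0]
    print(nm,k,np.round(rc[0],1),np.round(rc[1],1),round(rc[2],1),'tilt deg',np.rad2deg(cf[:2]).round(2),'z',cf[2].round(1))
  # straight side/back edges of leaf from top picture
  u,v=np.meshgrid(np.arange(560),np.arange(420)); 
  cs=cv2.findContours(m.astype(np.uint8),0,1)[0]; c=np.vstack([q[:,0] for q in cs if cv2.contourArea(q)>50]).astype(float)
  y=np.deg2rad(yaw); Rl=np.array([[np.cos(y),-np.sin(y)],[np.sin(y),np.cos(y)]]); L=(ray(b,c,10)[:,:2]-w)@Rl
  hw=33 if nm=='c40' else 30
  for e,s in dict(back=(abs(L[:,0]+28)<6)&(abs(L[:,1])<hw-5),sp=(abs(L[:,1]-hw)<6)&(L[:,0]>-24)&(L[:,0]<(22 if hw==33 else 4)),sn=(abs(L[:,1]+hw)<6)&(L[:,0]>-24)&(L[:,0]<(22 if hw==33 else 4))).items():
    p=L[s]; 
    if len(p)<5: print(e,'few');continue
    q=p if e=='back' else p[:,::-1]; k=np.polyfit(q[:,1],q[:,0],1); print(' ',e,len(p),'off',k[1].round(2),'dyaw',np.rad2deg(k[0]*(-1 if e=='back' else 1)).round(2))
d0=dict(np.load('top0.npz')); df=np.abs(d0['image'].astype(int)-b['image']).max(2)>60
n,l,st,ce=cv2.connectedComponentsWithStats(df.astype(np.uint8))
print([(ce[i].round(),st[i,4]) for i in range(1,n) if st[i,4]>15])
E
```

```text
[382.02366186 414.06018792 180.73374399]
c40 top [589.2 132.7] [14.6 35.3] 42.6 tilt deg [ 0.51 -1.  ] z 11.0
c40 scene [592.8 134.3] [16.7 36.2] 45.1 tilt deg [-0.25 -1.67] z 10.7
  back 15 off -27.5 dyaw -1.47
  sp 13 off 31.5 dyaw 1.4
  sn 13 off -33.94 dyaw -0.2
v30 top [568.9  12.7] [13.4 37.3] 83.1 tilt deg [1.02 0.26] z 11.1
v30 scene [571.5  15.4] [16.1 38.7] 81.9 tilt deg [ 1.76 -0.41] z 10.7
  back 18 off -28.32 dyaw -0.15
  sp 10 off 29.82 dyaw 4.41
  sn 9 off -28.18 dyaw 4.64
[(array([367., 198.]), np.int32(401)), (array([217., 209.]), np.int32(412)), (array([260., 210.]), np.int32(352)), (array([156., 230.]), np.int32(367)), (array([ 44., 309.]), np.int32(3100)), (array([ 12., 397.]), np.int32(502)), (array([261., 408.]), np.int32(48)), (array([293., 418.]), np.int32(24))]
```

```bash
python3 - <<'E'
from h import *
from scipy.ndimage import map_coordinates
T=[grab('top') for _ in range(6)]; S=[grab('scene') for _ in range(6)]
def sub(ds,w,yaw,n,off,along,z):
    """edge: n=outward normal angle offset deg, off=distance, along=(t0,t1); returns mean offset and angle"""
    d=ds[0]; img=np.mean([x['image'].astype(float) for x in ds],0); sat=img.max(2)-img.min(2)
    a=np.deg2rad(yaw+n); N=np.array([np.cos(a),np.sin(a)]); t=np.array([-N[1],N[0]])
    ts=np.arange(along[0],along[1],1.); rs=np.arange(-7,7.01,.25); res=[]
    for q in ts:
        P=np.array(w)+N*(off+rs)[:,None]+t*q; X=np.c_[P,np.full(len(P),z)]@d['R'].T+d['t']; X=X@d['K'].T; uv=X[:,:2]/X[:,2:]
        s=map_coordinates(sat,[uv[:,1],uv[:,0]],order=1); h=(s[:8].mean()+s[-8:].mean())/2
        k=np.where((s[:-1]<h)&(s[1:]>=h))[0]
        if len(k) and s[-8:].mean()-s[:8].mean()>25: i=k[0]; res.append((q,rs[i]+.25*(h-s[i])/(s[i+1]-s[i])))
    if len(res)<8: return 'few'
    r=np.array(res); k=np.polyfit(r[:,0],r[:,1],1); g=abs(r[:,1]-np.polyval(k,r[:,0]))<1.; k=np.polyfit(r[g,0],r[g,1],1)
    return 'off %.2f dyaw %.2f n%d'%(off+k[1],np.rad2deg(-k[0]),g.sum())
for nm,ds in(('top',T),('scene',S)):
    print(nm,'plate L',sub(ds,(671.3,41.5),-4,90,80,(-60,25),12),'| R',sub(ds,(671.3,41.5),-4,-90,80,(-60,60),12),'| F',sub(ds,(671.3,41.5),-4,180,80,(-30,0),12),'| B',sub(ds,(671.3,41.5),-4,0,80,(-70,70),12))
    for l,w,y,hw,xm in(('c40',(590.5,134.5),-49,33,22),('v30',(570.5,13.5),-4,30,0)):
        print(nm,l,'back',sub(ds,w,y,180,28,(-hw+6,hw-6),10),'| +y',sub(ds,w,y,90,hw,(-xm,24),10),'| -y',sub(ds,w,y,-90,hw,(-24,xm),10))
for l,w in(('c40',(590.5,134.5)),('v30',(570.5,13.5))):
    for nm,ds in(('top',T),('scene',S)):
        g=np.vstack([(lambda X:X[(np.hypot(X[...,0]-w[0],X[...,1]-w[1])<30)&(X[...,2]>47)&(X[...,2]<60)])(cloud(d)) for d in ds])[:,:2]
        e,V=np.linalg.eigh(np.cov(g.T)); v=V[:,1]; print(l,nm,'grip pca',g.mean(0).round(1),np.rad2deg(np.arctan(v[1]/v[0])).round(2))
E
```

```text
top plate L off 80.92 dyaw -0.02 n83 | R off 81.16 dyaw 0.15 n120 | F off 84.29 dyaw -1.47 n30 | B off 79.49 dyaw 0.13 n107
top c40 back off 29.37 dyaw -0.07 n54 | +y off 33.01 dyaw 0.14 n46 | -y off 35.85 dyaw -0.35 n46
top v30 back off 31.10 dyaw 0.12 n48 | +y off 31.69 dyaw 2.58 n24 | -y off 31.05 dyaw 0.31 n24
scene plate L off 84.47 dyaw 0.07 n85 | R off 81.77 dyaw 0.12 n120 | F off 80.68 dyaw 1.37 n29 | B few
scene c40 back off 27.53 dyaw -1.00 n54 | +y few | -y off 35.70 dyaw 3.60 n14
scene v30 back off 29.69 dyaw -1.19 n29 | +y off 34.64 dyaw 3.86 n23 | -y off 31.79 dyaw 2.19 n24
c40 top grip pca [588.8 132.5] -47.89
c40 scene grip pca [593.6 135.6] -46.71
v30 top grip pca [568.7  12.3] -3.96
v30 scene grip pca [573.6  15.4] -3.79
```

```bash
python3 -c "
from bench import *
print(job_done())"
```

```text
the job is handed in; nothing more can be done
None
```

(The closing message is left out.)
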